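# Hang the nut measure up in its cabinet

## Task

Take the portion measure with the yellow grip, lower it upright through the brass-framed opening in the top of the steel cabinet and hang it by its stirrup on the red hook inside, then let go. Nothing may touch the cabinet itself, neither its frame nor its walls nor its floor, and the measure with the blue grip stays where it stands.

Things in the scene. Friction and masses are not known exactly. Their poses are not given: they have to be found in the camera images.
- yellow_measure_grip (a point): Centre of the yellow grip (18 x by 24 y by 36 mm tall) on a steel cup, z up; 0.13-0.21 kg, 148 tall, loose, upright. Cup's foot 130 below this point, rim (54 wide) 82 below. Under the grip an 8 thick neck, then the stirrup: an arch of 6 mm bar in the y-z plane, underside of its top 39 below this point, legs at y +/-27.5. Window for the hook, along x: 43 high, 49 wide, same from both sides.
- blue_measure_grip (a point): The same point on a second, loose measure, alike but with a blue grip, which must be left where it stands.
- cabinet: Fixed steel cabinet 270 (x) by 200 (y) by 142 mm tall; a brass cover with a black knob hangs down outside its +y side, adding 20. Origin on the table under the middle of the top; x points away from the robot's side, z up. Its 3 mm top has one opening, flat brass frame around it, 180 (x) by 110 (y), centred over the origin. Inner floor 3 mm above the table.
- hook: Fixed red hook of 7 mm bar in the cabinet. Origin: top of its level seat (20 long), where the stirrup's top rests, 30 below the cabinet's top, about 25 beyond the opening's middle. x as the cabinet's: the bar comes from the +x wall; 23 to -x of the origin it ends in a tip turned up, its top 9 above the origin. Lower the cup on the -x side of the tip, then pass the stirrup over it in +x.
Mind the look-alikes: they are no part of the job. Leave any green or purple look-alike of the part that bears yellow_measure_grip alone.

How it is judged:
By the outcome, as a careful person would: the job done as asked, in the order asked, and still so for the second after the job is handed in, with the robot touching nothing.
It also fails if it takes over 45 s, if anything falls off the work surface, if the arm or the gripper's body presses on something with over 40 N, if the wrist force passes 120 N, or if a joint passes its speed limit or range.

## Robot

A 6-joint arm with a two-finger parallel gripper is mounted at the origin on the work surface. World frame = base frame: x ahead of the robot, y to its left, z up, the work surface at z = 0. Lengths are in m, angles in rad, forces in N, time in s.
With the tool pointing down it reaches from about 0.25 to 0.725 m from the base axis. Payload 9.7 kg.
Tool frame: the origin (TCP) lies between the finger pads; the fingertips stand 8 mm ahead of it and the grasp point (between the pads) lies 11 mm behind it; z points along the fingers, x is the direction in which the jaws open and shut, and the axes are right-handed (so a half turn about z gives the same grasp; the last joint's range is limited). The gripper opens to 85 mm and grips with 20 to 120 N. Pads are 22 mm wide; open, the fingers measure 114 mm over their backs; the gripper's body (76 mm by 85 mm) begins 54 mm behind the grasp point. The pads swing forward as they close: fully open they stand 13 mm farther back than shut.
Start: joints at [1.15, 0.087, 0.176, 1.66, 0, 1.571], TCP at [0.225, 0.502, 0.239] pointing down, gripper open.
Joint ranges: [-3.13, 3.13], [-0.85, 1.81], [-1.15, 1.24], [-2.2, 2.28], [-1.44, 1.52], [-3.14, 3.14]. Speed limits (rad/s): [2.22, 2.22, 2.57, 3.14, 3.14, 3.14].

## Interface

Orientations are given as a unit quaternion [w, x, y, z].
In Python, from plant import bot gives the robot as it stands.
- The arm moves only by the shell command python3 -m crank 'ROWS'. ROWS is JSON, a list of rows, each an object of numbers: "tx", "ty", "tz": the shift along the tool's x, y, z scaled (see below); "rx", "ry", "rz": the turn, a rotation vector about the tool's x, y, z scaled (see below); "fingers": the closure in counts, from 0 (fully open) to 255 (shut). A call has 1 to 8 rows; each row is the pose to reach, as a shift and turn from the pose commanded when the call began, along the tool's axes at that moment; what a row does not reach only later rows make up. The controller multiplies each number of a shift by 300 mm and each number of a turn by 45 degrees. A row lasts 1/12 s, in which the tool goes at most 41.7 mm and 7.16 degrees, less where a joint would pass 70% of its speed; a pose out of reach is approached as far as the arm can. A call with a number of a shift or a turn outside -1 to 1 is refused whole. A call with a gripper value outside its range is refused whole. The fingers move at their own pace and stop on an object; the grip force is fixed at half the most. Time passes only in rows, so rows that repeat a pose let the fingers close. It gives the time, the measured TCP pose, the force and the opening at its end, in the units of the state.
- bot.observe(): the state, without advancing time (a new reading comes with each control period).
- bot.grab_frame(name): name is "scene" or "top"; returns a dict with "img" (400x640x3 uint8, red, green, blue), "vfov" (degrees; the focal length in pixels is half the picture's height over the tangent of half this angle, whatever the lens; pixels are square), "cx", "cy" (the principal point, pixels), "R" (3x3) and "t" (3): a world point X has camera coordinates R X + t. Camera axes: x right, y down, z forward; pixel columns grow to the right and rows downward; lengths in m; the calibration is good to about 2 mm. A picture is of the moment at which its call begins. There is no depth.
- bot.finish_job(): hands the job in, once; it reports no verdict.
Trained networks look in a picture, given as the dict that the camera call returned (one of the last four; its "shot" number tells which), for a name from the list of things; names that differ only in an ending like _2 or _b are one class to them, and where a whole thing is asked for, a point or a joint stands for the part that bears it (a point fixed in the world has none). Each returns a list of dicts, best first, with "score" (0 to 1); they miss things now and then, are a little off and sometimes report something else, mostly with a low value. They report only what shows in the picture. A call takes as long as a camera call. They do not tell look-alikes from the thing itself.
- bot.recognise(picture, label): "centre" ([column, row] as shares, 0 to 1, of the picture: columns of its width, rows of its height, amid what is visible of it).
- bot.trace(picture, label): "mask" (400x640 bool, what is visible of it) and "centre" ([column, row] as shares, 0 to 1, of the picture: columns of its width, rows of its height, amid what is visible of it).
The state is a dict: "t": time; "q": joint angles; "qvel": joint speeds; "joint_torque": joint torques, N m; "ee_pos": TCP position; "ee_rot": TCP orientation; "contact_force": force on the tool from outside, world axes, zero at the start; "ft_torque": the same for the moment, N m; "finger_gap": finger opening in m.
Only numpy, scipy, OpenCV 4.12 (cv2) and the standard library are available. Lean on these libraries where they do the work, as an engineer would, in place of code of your own. Each camera call takes 0.05 s, during which the arm holds its last target.

## Working session

There is one attempt and no reset: what is moved stays moved. The work goes in short steps, Python scripts to look and compute and a shell command to move; the robot and the scene stay as the last step left them, time stands still between calls to the robot, and variables do not carry over. Pictures are saved under pics/ and viewed, and the job is handed in when it is done.

```bash
mkdir -p pics; ls
python3 - <<'E'
from plant import bot
import cv2,pickle
s=bot.observe();print(s)
d={}
for n in("scene","top"):
    f=bot.grab_frame(n);d[n]=f
    cv2.imwrite(f"pics/{n}0.png",f["img"][:,:,::-1])
    print(n,f["vfov"],f["cx"],f["cy"],f["R"],f["t"],f.keys())
    for l in("yellow_measure_grip","cabinet","hook"):
        print(l,[(round(r["score"],2),r["centre"][0]*640,r["centre"][1]*400) for r in bot.recognise(f,l)])
pickle.dump(d,open("f0.pkl","wb"))
E
```

```text
pics
{'t': 0.0, 'q': array([ 1.14998652e+00,  8.74868600e-02,  1.75131605e-01,  1.65975169e+00,
       -2.89894729e-05,  1.57081071e+00]), 'qvel': array([ 0.00035869,  0.00086199,  0.00092774, -0.00112166,  0.00017432,
        0.00122999]), 'joint_torque': array([-4.83981130e-04, -5.20385492e+01,  4.64803183e+01,  1.64386583e-02,
       -1.01137546e-04, -4.83696880e-06]), 'ee_pos': array([0.22460169, 0.50183399, 0.23856701]), 'ee_rot': array([ 3.68544721e-04,  8.39199693e-01,  5.43822990e-01, -5.42048553e-04]), 'contact_force': array([-0.14614006,  0.14615927, -0.79731008]), 'ft_torque': array([-0.01681641, -0.01306407,  0.02056464]), 'finger_gap': 0.085724742341911}
scene 50.68613385970065 322.68331596920325 198.80415160851 [[ 0.86893224  0.49488991  0.00638282]
 [ 0.31806729 -0.54849189 -0.77329804]
 [-0.37919647  0.67397376 -0.63401057]] [-0.45320908 -0.0811026   1.05481291] dict_keys(['img', 'vfov', 'cx', 'cy', 'R', 't', 'shot'])
yellow_measure_grip [(0.8, 260.928, 232.92000000000002), (0.66, 353.28000000000003, 225.0), (0.64, 310.272, 248.48)]
cabinet [(0.96, 356.096, 152.0)]
hook [(0.64, 370.17600000000004, 143.52)]
top 57.960290300686886 317.8003566547193 204.00444747734915 [[ 0.02522705 -0.99919589  0.0311635 ]
 [-0.99559765 -0.02792674 -0.089473  ]
 [ 0.09027135 -0.02876916 -0.99550159]] [-0.0435552   0.4983045   0.72643406] dict_keys(['img', 'vfov', 'cx', 'cy', 'R', 't', 'shot'])
yellow_measure_grip [(0.92, 286.4, 164.79999999999998), (0.65, 343.872, 236.0), (0.62, 340.41600000000005, 185.08)]
cabinet [(0.81, 170.88, 213.20000000000002)]
hook [(0.47, 181.888, 186.0)]
```

View pics/scene0.png

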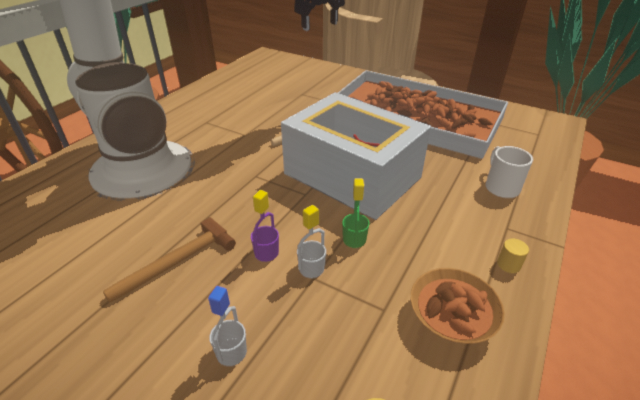

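View pics/top0.png

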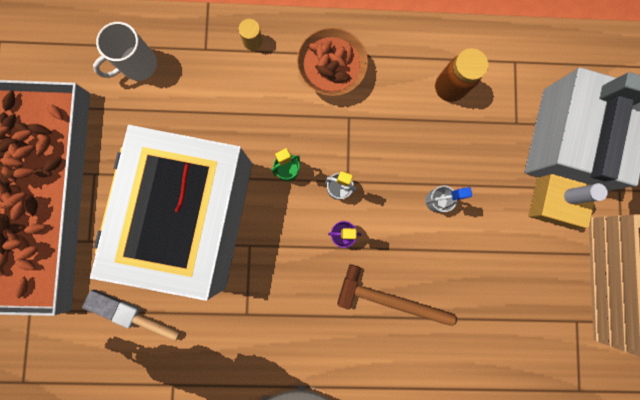

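```bash
cat > h.py <<'E'
import numpy as np,cv2,pickle
def K(f):
    F=200/np.tan(np.radians(f["vfov"]/2)); return np.array([[F,0,f["cx"]],[0,F,f["cy"]],[0,0,1]])
def ray(f,u,v):
    d=np.linalg.inv(K(f))@[u,v,1]; R=np.array(f["R"]);t=np.array(f["t"])
    return -R.T@t, R.T@d
def onz(f,u,v,z):
    c,d=ray(f,u,v); return c+d*(z-c[2])/d[2]
def proj(f,X):
    X=np.atleast_2d(X); p=(np.array(f["R"])@X.T).T+np.array(f["t"]); q=(K(f)@p.T).T; return q[:,:2]/q[:,2:]
def tri(obs):
    A=np.zeros((3,3));b=np.zeros(3)
    for f,u,v in obs:
        c,d=ray(f,u,v);d/=np.linalg.norm(d);P=np.eye(3)-np.outer(d,d);A+=P;b+=P@c
    X=np.linalg.solve(A,b); return X,[np.round(proj(f,X)[0]-[u,v],1) for f,u,v in obs]
def crop(f,x0,y0,w,h,k,name):
    cv2.imwrite(name,cv2.resize(f["img"][y0:y0+h,x0:x0+w,::-1],None,fx=k,fy=k,interpolation=cv2.INTER_CUBIC))
E
python3 - <<'E'
from h import *
d=pickle.load(open("f0.pkl","rb"))
crop(d["top"],80,110,200,200,3,"pics/c1.png"); crop(d["top"],270,140,100,80,7,"pics/c2.png")
crop(d["scene"],260,80,200,140,4,"pics/c3.png"); crop(d["scene"],240,170,140,110,5,"pics/c4.png")
E
```

```text
(no output)
```

View pics/c1.png

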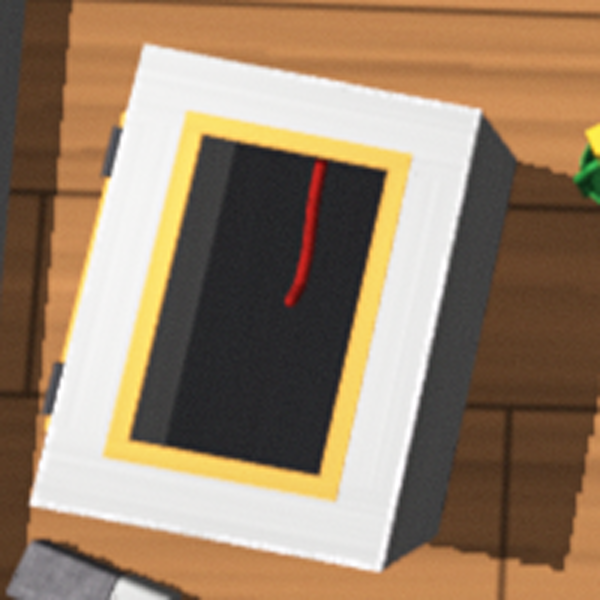

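View pics/c2.png

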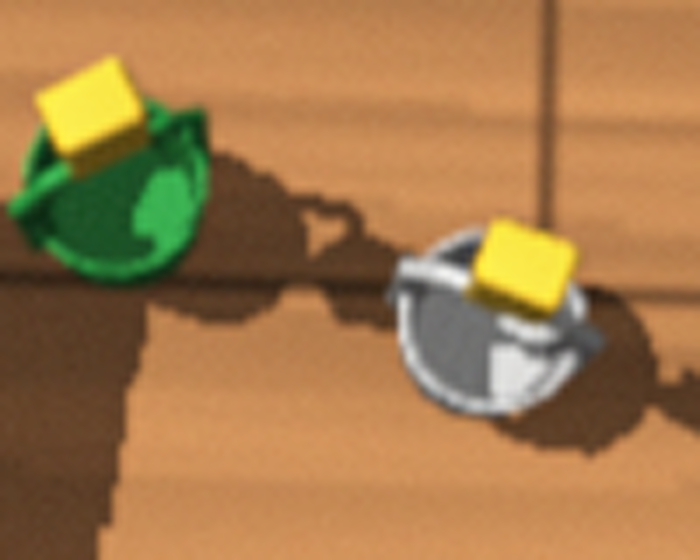

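View pics/c3.png

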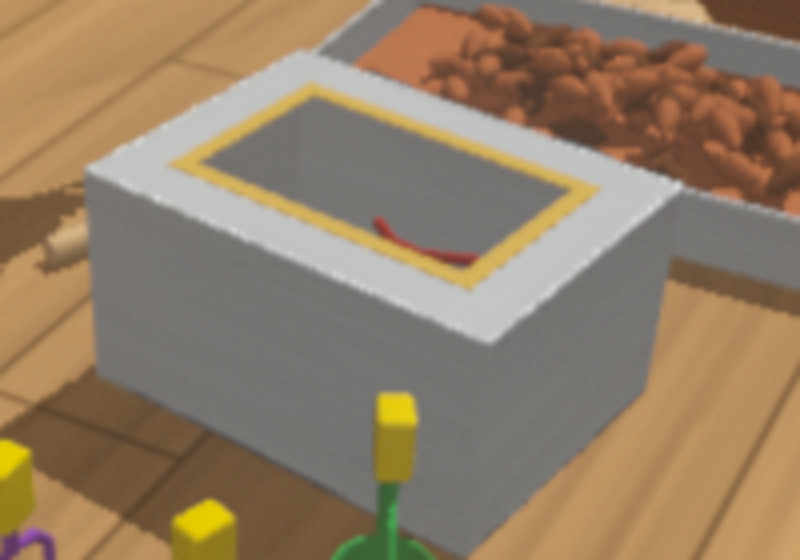

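View pics/c4.png

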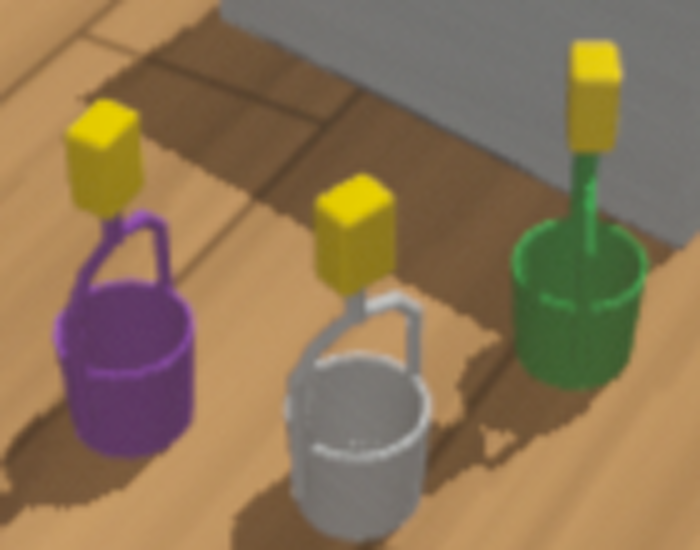

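```bash
cat > fit.py <<'E'
from h import *
from scipy.optimize import least_squares
d=pickle.load(open("f0.pkl","rb"));T,S=d["top"],d["scene"]
c=lambda P,x,y,k:[((u+.5)/k-.5+x,(v+.5)/k-.5+y) for u,v in P]
# order: (+x,+y),(+x,-y),(-x,-y),(-x,+y)
to=c([(145,45),(482,110),(383,570),(32,503)],80,110,3); ti=c([(204,136),(387,171),(320,473),(131,440)],80,110,3)
so=c([(682,186),(490,343),(88,170),(303,50)],260,80,4); si=c([(572,190),(468,278),(203,163),(315,97)],260,80,4)
sg=np.array([(1,1),(1,-1),(-1,-1),(-1,1)])
def model(p,hx,hy,z):
    a=p[2];R=np.array([[np.cos(a),-np.sin(a)],[np.sin(a),np.cos(a)]])
    q=(R@(sg*[hx,hy]).T).T+p[:2]; return np.c_[q,np.full(4,z)]
def res(p,which):
    r=[]
    if 't' in which:r+=[proj(T,model(p,.135,.1,.142))-to,proj(T,model(p,.09,.055,.142))-ti]
    if 's' in which:r+=[proj(S,model(p,.135,.1,.142))-so,proj(S,model(p,.09,.055,.142))-si]
    return np.concatenate(r).ravel()
for w in('t','s','ts'):
    s=least_squares(res,[.45,.2,-.2],args=(w,),loss='soft_l1');print(w,s.x.round(4),np.round(s.fun,1))
p=s.x; np.save("cab.npy",p)
print(p, 'hyp',np.hypot(*p[:2]))
# measure yellow-grip silver
for f,l in((T,'t'),(S,'s')):
    hsv=cv2.cvtColor(f["img"],cv2.COLOR_RGB2HSV)
    m=((hsv[:,:,0]>22)&(hsv[:,:,0]<35)&(hsv[:,:,1]>190)&(hsv[:,:,2]>90)).astype(np.uint8)
    n,_,st,ce=cv2.connectedComponentsWithStats(m)
    for i in range(1,n):
        if 20<st[i,4]<400: print(l,st[i],ce[i].round(1))
E
python3 fit.py
```

```text
t [ 0.4699  0.2324 -0.1627] [-0.1 -0.5  0.1 -0.3 -0.   0.4 -0.4  0.7 -0.3 -1.1  1.  -0.7  0.6  1.2
 -0.5  0.1]
s [ 0.4739  0.2308 -0.1632] [ 1.6 -0.1  0.5  0.6 -1.  -0.2 -0.1 -0.3  1.   0.2 -0.7 -1.  -1.4  0.2
  0.2 -0.5]
ts [ 0.4711  0.2324 -0.1624] [-0.1 -1.1  0.1 -0.9  0.  -0.3 -0.3  0.  -0.3 -1.7  1.  -1.4  0.6  0.6
 -0.5 -0.5  0.6 -0.8 -0.5 -0.3 -1.6 -0.8 -0.8 -0.8  0.  -0.4 -1.6 -1.7
 -2.1 -0.4 -0.5 -1.1]
[ 0.47108865  0.23239662 -0.16243155] hyp 0.5252929666136498
t [281 150  10  12  21] [286.2 156.8]
s [355 179   9  21 138] [358.3 188.2]
s [253 190  15  23 268] [260.6 200.8]
s [303 205  16  23 282] [310.4 216. ]
```

```bash
cat > fit2.py <<'E'
from fit import *
print('----')
p=np.load("cab.npy");a=p[2];Rm=np.array([[np.cos(a),-np.sin(a)],[np.sin(a),np.cos(a)]])
loc=lambda X:np.round(np.r_[Rm.T@(X[:2]-p[:2]),X[2]]*1000,1)
tt=c([(289,302),(300,285),(310,245),(314,205),(319,165)],80,110,3); ss=c([(380,221),(398,240),(430,252),(470,259)],260,80,4)
for (u,v),z in zip(tt,[.121,.112,.1085,.1085,.1085]):print('top',loc(onz(T,u,v,z)))
for (u,v),z in zip(ss,[.121,.11,.1085,.1085]):print('scn',loc(onz(S,u,v,z)))
X,r=tri([(T,*tt[0]),(S,*ss[0])]);print('tip tri',loc(X),r)
# grip
tg=c([(502,220),(577,250),(553,308),(475,275)],270,140,7)
sgp=c([(317,208),(364,174),(396,197),(348,228)],240,170,5)
sgb=c([(348,295),(317,264),(396,262)],240,170,5)
print('top face', [onz(T,u,v,.148).round(4) for u,v in tg]);print([onz(S,u,v,.148).round(4) for u,v in sgp])
for n,P,f in(('t',tg,T),('s',sgp,S)):
    q=np.array([onz(f,u,v,.148)[:2] for u,v in P]);print(n,q.mean(0),[ (np.linalg.norm(q[i]-q[i-1])*1e3).round(1) for i in range(4)],[np.degrees(np.arctan2(*(q[i]-q[i-1])[::-1])).round(1) for i in range(4)])
print('tri centre',tri([(T,*np.mean(tg,0)),(S,*np.mean(sgp,0))]))
E
python3 fit2.py | sed -n '/----/,$p'
```

```text
----
top [  2.2  -7.7 121. ]
top [ 13.5  -8.6 112. ]
top [ 38.5  -7.8 108.5]
top [ 62.9  -4.8 108.5]
top [ 87.6  -2.4 108.5]
scn [  8.8 -11.7 121. ]
scn [ 18.4  -6.6 110. ]
scn [ 38.2  -3.6 108.5]
scn [ 59.5   4.5 108.5]
tip tri [  3.   -4.8 115.4] [array([-0.3, -0.5]), array([-0.5,  0.1])]
top face [array([ 0.5469, -0.0662,  0.148 ]), array([ 0.5399, -0.0851,  0.148 ]), array([ 0.5252, -0.0793,  0.148 ]), array([ 0.5329, -0.0597,  0.148 ])]
[array([ 0.5317, -0.0857,  0.148 ]), array([ 0.5362, -0.0628,  0.148 ]), array([ 0.5516, -0.0677,  0.148 ]), array([ 0.5458, -0.0892,  0.148 ])]
t [ 0.53623048 -0.07258863] [np.float64(15.5), np.float64(20.1), np.float64(15.8), np.float64(21.1)] [np.float64(-24.7), np.float64(-110.3), np.float64(158.8), np.float64(68.5)]
s [ 0.54131868 -0.07637575] [np.float64(14.5), np.float64(23.3), np.float64(16.1), np.float64(22.2)] [np.float64(166.4), np.float64(78.8), np.float64(-17.7), np.float64(-105.2)]
tri centre (array([ 0.53779544, -0.07252157,  0.1433435 ]), [array([-0.3, -0.5]), array([-0.6,  0.1])])
```

```bash
cat > go.py <<'E'
import sys,numpy as np
from scipy.spatial.transform import Rotation as R
from plant import bot
# usage go.py x y z yawdeg(tool x) -> numbers from present pose
s=bot.observe();q=s["ee_rot"];r=R.from_quat([q[1],q[2],q[3],q[0]])
m=r.as_matrix();print('t',s['t'].__round__(2),'pos',s["ee_pos"].round(4),'yaw',np.degrees(np.arctan2(m[1,0],m[0,0])).round(2),'zax',m[:,2].round(4),'F',s["contact_force"].round(2),'gap',round(s["finger_gap"],4),'q',s['q'].round(2))
if len(sys.argv)>4:
    x,y,z,a=map(float,sys.argv[1:]);a=np.radians(a)
    G=np.array([[np.cos(a),np.sin(a),0],[np.sin(a),-np.cos(a),0],[0,0,-1]])
    print('t',(m.T@(np.array([x,y,z])-s["ee_pos"])/.3).round(4),'r',(np.degrees((R.from_matrix(m.T@G)).as_rotvec())/45).round(4))
E
python3 go.py 0.381 0.214 0.239 23.7
python3 -m crank '[{"tx":-0.66,"ty":0.87,"rz":0.93,"fingers":100},{"tx":-0.66,"ty":0.87,"rz":0.93,"fingers":100},{"tx":-0.66,"ty":0.87,"rz":0.93,"fingers":100},{"tx":-0.66,"ty":0.87,"rz":0.93,"fingers":100},{"tx":-0.66,"ty":0.87,"rz":0.93,"fingers":100},{"tx":-0.66,"ty":0.87,"rz":0.93,"fingers":100},{"tx":-0.66,"ty":0.87,"rz":0.93,"fingers":100},{"tx":-0.66,"ty":0.87,"rz":0.93,"fingers":100}]'
python3 go.py 0.538 -0.0735 0.239 -18.5
```

```text
t 0.4 pos [0.2247 0.502  0.2392] yaw 65.89 zax [-1.e-04 -2.e-04 -1.e+00] F [-0.23  0.88  0.4 ] gap 0.0853 q [ 1.15  0.09  0.18  1.66 -0.    1.57]
t [-6.633e-01  8.678e-01  7.000e-04] r [1.000e-04 2.000e-04 9.375e-01]
t 0.4 pos [0.2247 0.502  0.2392] yaw 65.89 zax [-1.e-04 -2.e-04 -1.e+00] F [-0.23  0.88  0.4 ] gap 0.0853 q [ 1.15  0.09  0.18  1.66 -0.    1.57]
t [-1.3243e+00  1.7370e+00  9.0000e-04] r [2.0000e-04 2.0000e-04 1.8753e+00]invalid input at $[0]: expected keys tx, ty, tz, rx, ry, rz, fingers
```

All keys are required per row.

```bash
python3 -m crank '[{"tx":-0.66,"ty":0.87,"tz":0,"rx":0,"ry":0,"rz":0.93,"fingers":100},{"tx":-0.66,"ty":0.87,"tz":0,"rx":0,"ry":0,"rz":0.93,"fingers":100},{"tx":-0.66,"ty":0.87,"tz":0,"rx":0,"ry":0,"rz":0.93,"fingers":100},{"tx":-0.66,"ty":0.87,"tz":0,"rx":0,"ry":0,"rz":0.93,"fingers":100},{"tx":-0.66,"ty":0.87,"tz":0,"rx":0,"ry":0,"rz":0.93,"fingers":100},{"tx":-0.66,"ty":0.87,"tz":0,"rx":0,"ry":0,"rz":0.93,"fingers":100},{"tx":-0.66,"ty":0.87,"tz":0,"rx":0,"ry":0,"rz":0.93,"fingers":100},{"tx":-0.66,"ty":0.87,"tz":0,"rx":0,"ry":0,"rz":0.93,"fingers":100}]'
python3 go.py 0.538 -0.0735 0.239 -18.5
```

```text
t: 1.07
ee_pos: [0.3826, 0.2124, 0.2396]
ee_rot: [-0.0, 0.978, 0.208, 0.0]
contact_force: [0.5, 0.5, 0.1]
finger_gap: 0.0519
t 1.07 pos [0.3826 0.2124 0.2396] yaw 23.98 zax [ 8.e-04  2.e-04 -1.e+00] F [0.5  0.54 0.07] gap 0.0519 q [ 0.51 -0.18 -0.08  1.67 -0.    1.66]
t [0.0859 1.0813 0.0022] r [-2.000e-04 -1.100e-03  9.441e-01]
```

```bash
python3 -m crank '[{"tx":0.086,"ty":1.0,"tz":0,"rx":0,"ry":0,"rz":0.944,"fingers":100},{"tx":0.086,"ty":1.0,"tz":0,"rx":0,"ry":0,"rz":0.944,"fingers":100},{"tx":0.086,"ty":1.0,"tz":0,"rx":0,"ry":0,"rz":0.944,"fingers":100},{"tx":0.086,"ty":1.0,"tz":0,"rx":0,"ry":0,"rz":0.944,"fingers":100},{"tx":0.086,"ty":1.0,"tz":0,"rx":0,"ry":0,"rz":0.944,"fingers":100},{"tx":0.086,"ty":1.0,"tz":0,"rx":0,"ry":0,"rz":0.944,"fingers":100},{"tx":0.086,"ty":1.0,"tz":0,"rx":0,"ry":0,"rz":0.944,"fingers":100},{"tx":0.086,"ty":1.0,"tz":0,"rx":0,"ry":0,"rz":0.944,"fingers":100}]'
python3 go.py 0.538 -0.0735 0.20 -18.5
```

```text
t: 1.73
ee_pos: [0.5295, -0.0534, 0.2384]
ee_rot: [0.001, 0.987, -0.162, 0.0]
contact_force: [0.1, 0.2, 0.2]
finger_gap: 0.0518
t 1.73 pos [ 0.5295 -0.0534  0.2384] yaw -18.68 zax [-2.0e-04 -1.1e-03 -1.0e+00] F [0.09 0.21 0.19] gap 0.0518 q [-0.1   0.04  0.13  1.66 -0.    1.8 ]
t [0.0483 0.0543 0.128 ] r [ 0.0014 -0.0002 -0.004 ]
```

```bash
python3 -m crank '[{"tx":0.048,"ty":0.054,"tz":0.128,"rx":0,"ry":0,"rz":0,"fingers":100},{"tx":0.048,"ty":0.054,"tz":0.128,"rx":0,"ry":0,"rz":0,"fingers":100},{"tx":0.048,"ty":0.054,"tz":0.128,"rx":0,"ry":0,"rz":0,"fingers":100}]'
python3 - <<'E'
from h import *
from plant import bot
d={}
for n in("scene","top"):
    f=bot.grab_frame(n);d[n]=f
pickle.dump(d,open("f1.pkl","wb"))
crop(d["scene"],240,130,160,140,5,"pics/d1.png");crop(d["top"],270,120,140,110,5,"pics/d2.png")
E
python3 go.py 0.538 -0.0735 0.125 -18.5
```

```text
t: 1.98
ee_pos: [0.5354, -0.0692, 0.1989]
ee_rot: [0.0, 0.987, -0.161, -0.002]
contact_force: [-0.1, -0.0, 0.3]
finger_gap: 0.0523
t 2.08 pos [ 0.5362 -0.0682  0.2018] yaw -18.43 zax [ 4.e-04  2.e-04 -1.e+00] F [-0.28 -0.33 -0.64] gap 0.0521 q [-0.13  0.05  0.07  1.58  0.    1.77]
t [0.0113 0.0149 0.256 ] r [-0.0004 -0.0004  0.0016]
```

View pics/d1.png

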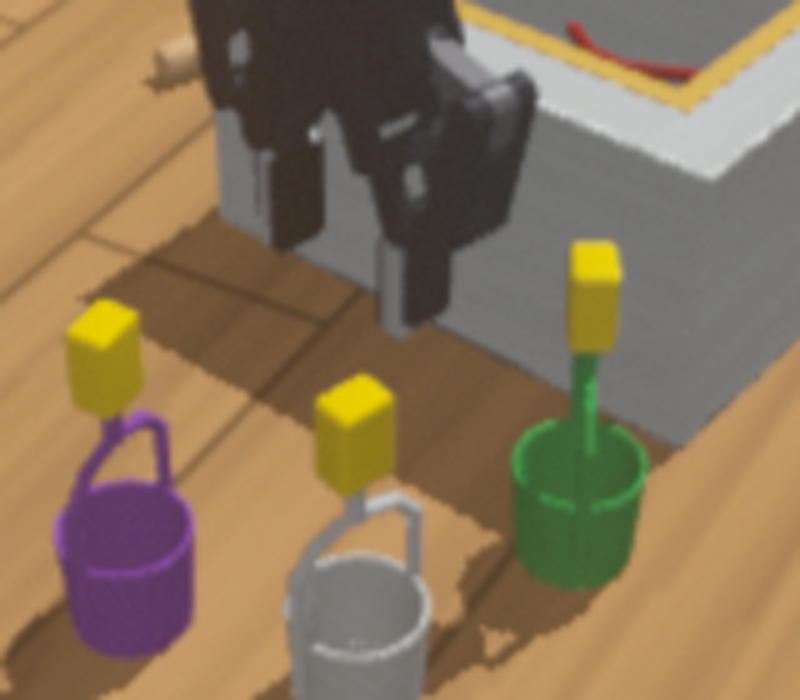

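View pics/d2.png

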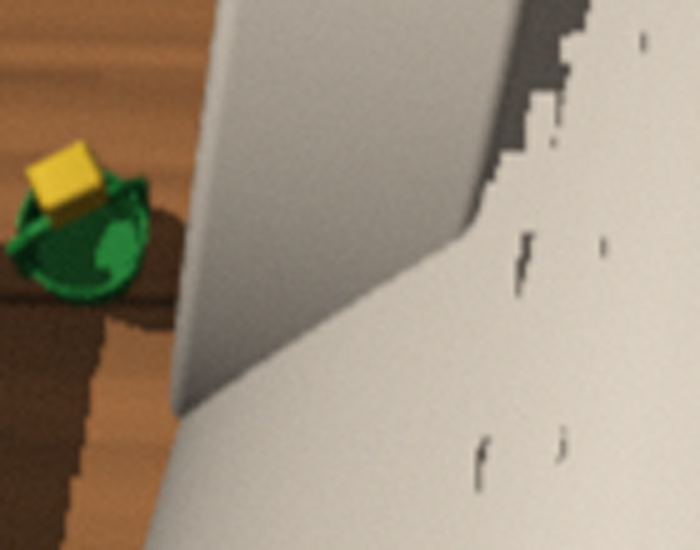

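Run:
```python
from h import *
d=pickle.load(open("f1.pkl","rb"));S=d["scene"]
a=np.radians(-18.5);x=np.array([np.cos(a),np.sin(a),0]);y=np.array([-x[1],x[0],0])
for dz in(.190,.194,.20):
  for s in(1,-1): print(dz,s,[((proj(S,np.array([.5365,-.069,dz])+s*.026*x+w*.011*y)[0]-[240,130])*5).round(0) for w in(-1,1)])
# grip predicted
for P in([.538,-.0735],[.5362,-.0726],[.5413,-.0764]):
  g=np.array([*P,.148]);print(P,[((proj(S,g+i*.009*x+j*.012*y)[0]-[240,130])*5).round(0) for i,j in((-1,-1),(-1,1),(1,1),(1,-1))])
```

```text
0.19 1 [array([379., 336.]), array([431., 307.])]
0.19 -1 [array([275., 261.]), array([326., 235.])]
0.194 1 [array([379., 326.]), array([431., 297.])]
0.194 -1 [array([274., 251.]), array([326., 225.])]
0.2 1 [array([379., 311.]), array([431., 282.])]
0.2 -1 [array([274., 236.]), array([326., 210.])]
[0.538, -0.0735] [array([306., 394.]), array([360., 363.]), array([395., 389.]), array([340., 420.])]
[0.5362, -0.0726] [array([302., 390.]), array([357., 360.]), array([392., 386.]), array([337., 417.])]
[0.5413, -0.0764] [array([309., 402.]), array([364., 371.]), array([399., 397.]), array([344., 429.])]
```

```bash
python3 -m crank '[{"tx":0.014,"ty":0.018,"tz":0.11,"rx":0,"ry":0,"rz":0,"fingers":100},{"tx":0.014,"ty":0.018,"tz":0.11,"rx":0,"ry":0,"rz":0,"fingers":100},{"tx":0.014,"ty":0.018,"tz":0.11,"rx":0,"ry":0,"rz":0,"fingers":100}]'
python3 - <<'E'
from h import *
from plant import bot
P=[]
for i in range(3):
    f=bot.grab_frame("scene");P.append(bot.observe()["ee_pos"])
print(np.round(P,4))
crop(f,240,130,160,140,5,"pics/d3.png")
E
python3 go.py 0.539 -0.0745 0.125 -18.5
```

```text
t: 2.33
ee_pos: [0.538, -0.0743, 0.1684]
ee_rot: [-0.0, 0.987, -0.16, -0.0]
contact_force: [-0.3, 0.4, 1.2]
finger_gap: 0.0515
[[ 0.5386 -0.0744  0.1696]
 [ 0.539  -0.0745  0.1701]
 [ 0.5391 -0.0746  0.1702]]
t 2.48 pos [ 0.5391 -0.0746  0.1702] yaw -18.4 zax [ 2.5e-03 -3.0e-04 -1.0e+00] F [-0.37  0.13 -0.05] gap 0.052 q [-0.14  0.06  0.01  1.52  0.    1.75]
t [-9.000e-04 -1.000e-04  1.505e-01] r [-0.0007 -0.0031  0.0023]
```

View pics/d3.png

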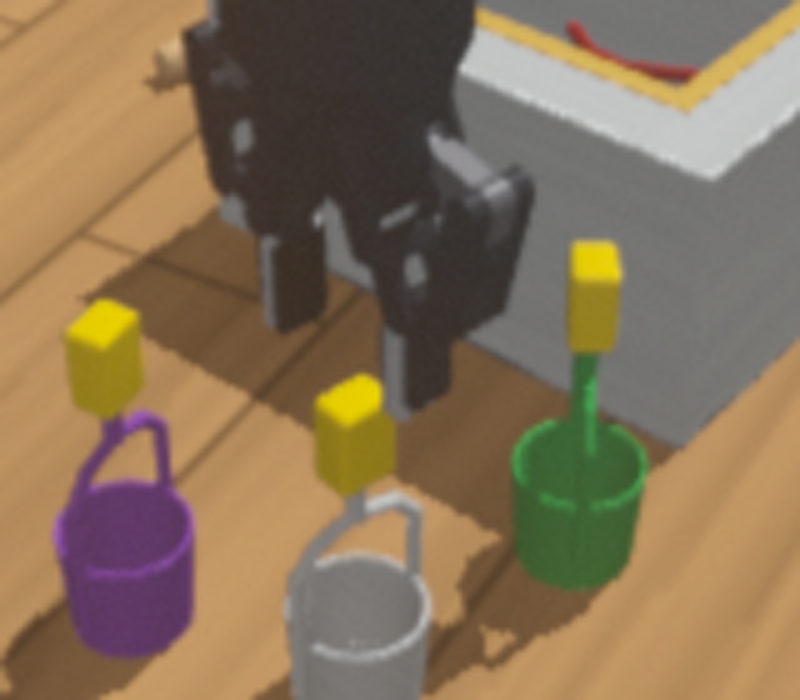

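```bash
python3 -m crank '[{"tx":0,"ty":0.006,"tz":0.08,"rx":0,"ry":0,"rz":0,"fingers":100},{"tx":0,"ty":0.006,"tz":0.15,"rx":0,"ry":0,"rz":0,"fingers":100},{"tx":0,"ty":0.006,"tz":0.15,"rx":0,"ry":0,"rz":0,"fingers":100}]'
python3 - <<'E'
from h import *
from plant import bot
f=bot.grab_frame("scene")
crop(f,240,130,160,140,5,"pics/d4.png")
E
python3 go.py 0.539 -0.0765 0.125 -18.5
```

```text
t: 2.73
ee_pos: [0.5369, -0.0764, 0.1207]
ee_rot: [-0.0, 0.987, -0.16, -0.002]
contact_force: [-0.5, 0.3, 0.8]
finger_gap: 0.0516
t 2.78 pos [ 0.5374 -0.0765  0.1227] yaw -18.42 zax [-1.8e-03  2.0e-04 -1.0e+00] F [0.52 0.48 0.67] gap 0.0518 q [-0.14  0.06 -0.08  1.43 -0.    1.75]
t [ 0.005  -0.0017 -0.0078] r [0.0004 0.0022 0.0017]
```

View pics/d4.png

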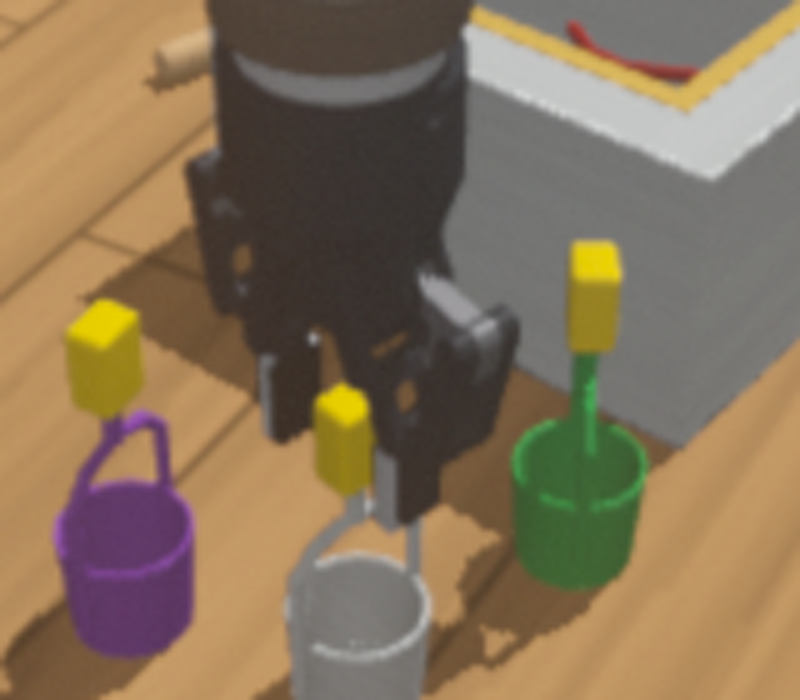

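```bash
python3 -m crank '[{"tx":0.010,"ty":0,"tz":-0.006,"rx":0,"ry":0,"rz":0,"fingers":100},{"tx":0.010,"ty":0,"tz":-0.006,"rx":0,"ry":0,"rz":0,"fingers":150},{"tx":0.010,"ty":0,"tz":-0.006,"rx":0,"ry":0,"rz":0,"fingers":180},{"tx":0.010,"ty":0,"tz":-0.006,"rx":0,"ry":0,"rz":0,"fingers":210},{"tx":0.010,"ty":0,"tz":-0.006,"rx":0,"ry":0,"rz":0,"fingers":255},{"tx":0.010,"ty":0,"tz":-0.006,"rx":0,"ry":0,"rz":0,"fingers":255},{"tx":0.010,"ty":0,"tz":-0.006,"rx":0,"ry":0,"rz":0,"fingers":255},{"tx":0.010,"ty":0,"tz":-0.006,"rx":0,"ry":0,"rz":0,"fingers":255}]'
python3 - <<'E'
from h import *
from plant import bot
f=bot.grab_frame("scene")
crop(f,240,130,160,140,5,"pics/d5.png")
E
python3 go.py 0.539 -0.0765 0.31 -18.5
```

```text
t: 3.45
ee_pos: [0.541, -0.0779, 0.1259]
ee_rot: [0.0, 0.987, -0.16, 0.001]
contact_force: [-3.5, -0.2, 5.4]
finger_gap: 0.0172
t 3.5 pos [ 0.541  -0.0779  0.1259] yaw -18.45 zax [ 1.1e-03 -3.0e-04 -1.0e+00] F [-2.84  0.61  7.31] gap 0.0171 q [-0.14  0.06 -0.07  1.44 -0.    1.75]
t [-0.007  -0.0024 -0.6137] r [-0.0001 -0.0014  0.0012]
```

View pics/d5.png

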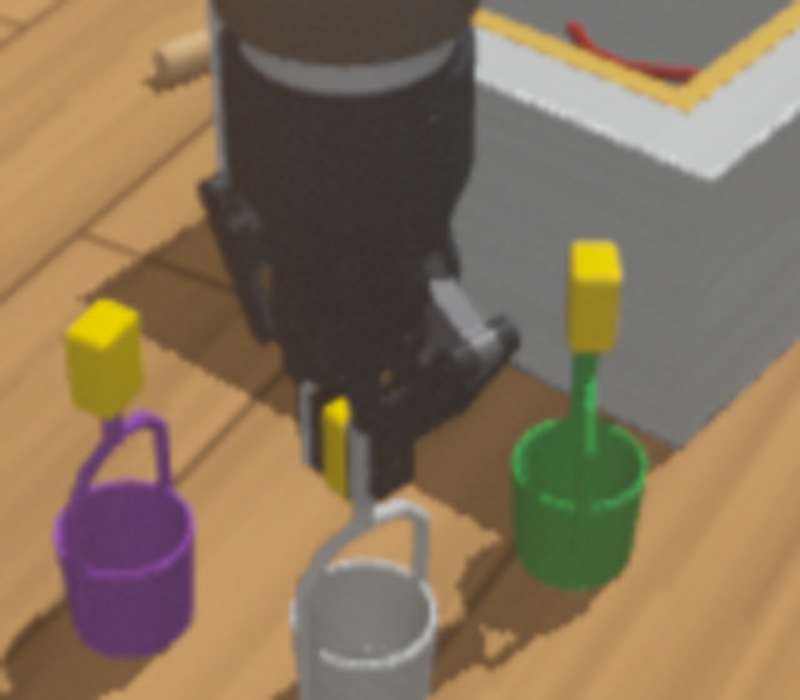

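```bash
python3 -m crank '[{"tx":0,"ty":0,"tz":-0.06,"rx":0,"ry":0,"rz":0,"fingers":255},{"tx":0,"ty":0,"tz":-0.15,"rx":0,"ry":0,"rz":0,"fingers":255},{"tx":0,"ty":0,"tz":-0.27,"rx":0,"ry":0,"rz":0,"fingers":255},{"tx":0,"ty":0,"tz":-0.4,"rx":0,"ry":0,"rz":0,"fingers":255},{"tx":0,"ty":0,"tz":-0.52,"rx":0,"ry":0,"rz":0,"fingers":255},{"tx":0,"ty":0,"tz":-0.62,"rx":0,"ry":0,"rz":0,"fingers":255},{"tx":0,"ty":0,"tz":-0.62,"rx":0,"ry":0,"rz":0,"fingers":255},{"tx":0,"ty":0,"tz":-0.62,"rx":0,"ry":0,"rz":0,"fingers":255}]'
python3 - <<'E'
from h import *
from plant import bot
d={n:bot.grab_frame(n) for n in("scene","top")}
pickle.dump(d,open("f2.pkl","wb"))
cv2.imwrite("pics/e_t.png",d["top"]["img"][:,:,::-1])
crop(d["scene"],230,50,180,150,4,"pics/e1.png")
E
python3 go.py
```

```text
t: 4.17
ee_pos: [0.5415, -0.0779, 0.3121]
ee_rot: [-0.0, 0.987, -0.16, 0.002]
contact_force: [0.3, 0.0, -2.8]
finger_gap: 0.0169
t 4.27 pos [ 0.5408 -0.0778  0.3093] yaw -18.44 zax [-1.6e-03  2.0e-04 -1.0e+00] F [-0.18 -0.14 -2.8 ] gap 0.0171 q [-0.14  0.12  0.35  1.8  -0.    1.75]
```

View pics/e1.png

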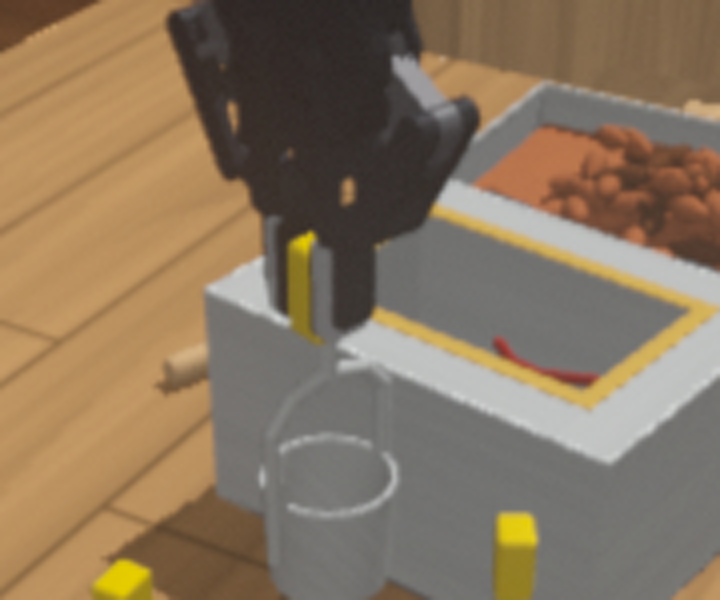

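View pics/e_t.png

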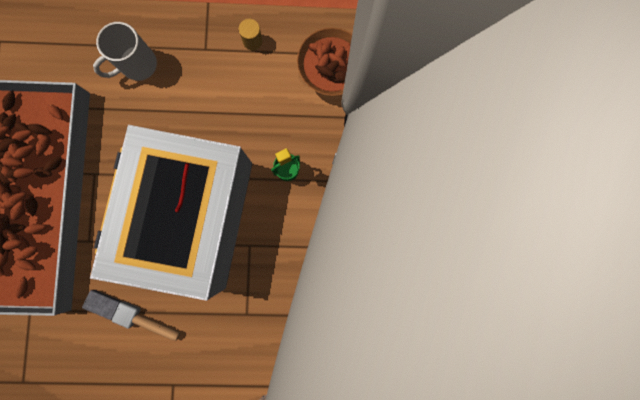

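Run:
```python
from h import *
d=pickle.load(open("f2.pkl","rb"));S=d["scene"]
for z in(.2285,.2315,.2345): print(z,onz(S,230+330.5/4-.4,50+477/4-.4,z).round(4))
a=np.radians(-18.45);x=np.array([np.cos(a),np.sin(a),0]);y=np.array([-x[1],x[0],0])
img=cv2.resize(S["img"][50:200,230:410,::-1],None,fx=4,fy=4,interpolation=cv2.INTER_CUBIC)
def dr(P,col):
    q=((proj(S,P)-[230,50]+.5)*4-.5).round().astype(int)
    cv2.polylines(img,[q],False,col,1)
g=np.array([.5408,-.0778,.3095+.004])
th=np.linspace(0,2*np.pi,60)
dr(np.array([g+[0,0,-.082]+.027*(np.cos(t)*x+np.sin(t)*y) for t in th]),(0,0,255))
dr(np.array([g+[0,0,-.130]+.024*(np.cos(t)*x+np.sin(t)*y) for t in th]),(0,0,255))
for s in(1,-1):
  c=[g+s*.009*x+j*.012*y+k*np.array([0,0,.018]) for j,k in((-1,-1),(-1,1),(1,1),(1,-1),(-1,-1))]
  dr(np.array(c),(0,255,0))
dr(np.array([g+[0,0,-.036]+j*.0275*y for j in(-1,1)]),(255,0,0))
cv2.imwrite("pics/e2.png",img)
```

```text
0.2285 [ 0.5416 -0.071   0.2285]
0.2315 [ 0.5438 -0.0746  0.2315]
0.2345 [ 0.546  -0.0783  0.2345]
```

View pics/e2.png

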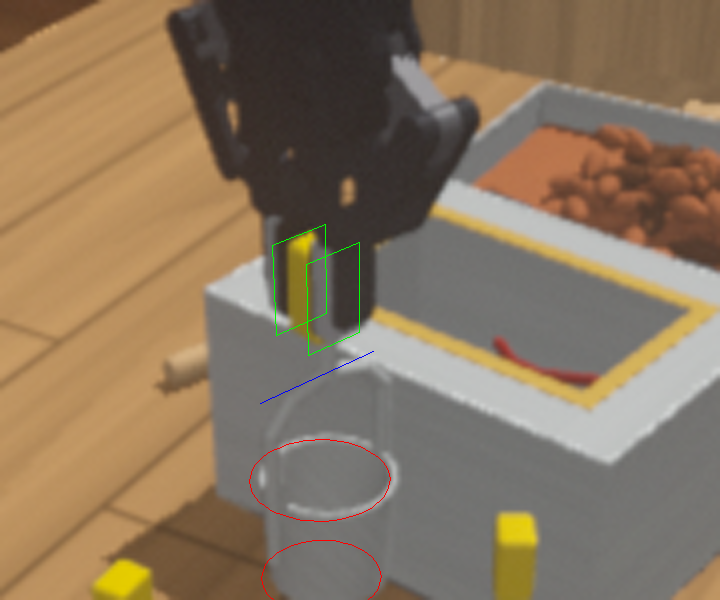

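```bash
python3 go.py .427 .233 .322 -9.3
```

```text
t 4.27 pos [ 0.5408 -0.0778  0.3093] yaw -18.44 zax [-1.6e-03  2.0e-04 -1.0e+00] F [-0.18 -0.14 -2.8 ] gap 0.0171 q [-0.14  0.12  0.35  1.8  -0.    1.75]
t [-0.6877 -0.8629 -0.0415] r [ 2.000e-04  2.100e-03 -2.031e-01]
```

```bash
python3 -m crank '[{"tx":-0.05,"ty":-0.06,"tz":-0.04,"rx":0,"ry":0,"rz":0,"fingers":255},{"tx":-0.14,"ty":-0.17,"tz":-0.04,"rx":0,"ry":0,"rz":-0.03,"fingers":255},{"tx":-0.22,"ty":-0.28,"tz":-0.04,"rx":0,"ry":0,"rz":-0.06,"fingers":255},{"tx":-0.30,"ty":-0.38,"tz":-0.04,"rx":0,"ry":0,"rz":-0.09,"fingers":255},{"tx":-0.38,"ty":-0.48,"tz":-0.04,"rx":0,"ry":0,"rz":-0.12,"fingers":255},{"tx":-0.46,"ty":-0.58,"tz":-0.04,"rx":0,"ry":0,"rz":-0.15,"fingers":255},{"tx":-0.54,"ty":-0.68,"tz":-0.04,"rx":0,"ry":0,"rz":-0.18,"fingers":255},{"tx":-0.6,"ty":-0.75,"tz":-0.04,"rx":0,"ry":0,"rz":-0.2,"fingers":255}]'
python3 go.py .427 .233 .322 -9.3
```

```text
t: 4.93
ee_pos: [0.4396, 0.1947, 0.3208]
ee_rot: [0.0, 0.997, -0.081, -0.001]
contact_force: [0.2, -0.4, -2.3]
finger_gap: 0.0169
t 4.93 pos [0.4396 0.1947 0.3208] yaw -9.31 zax [-2.7e-03 -6.0e-04 -1.0e+00] F [ 0.17 -0.43 -2.3 ] gap 0.0169 q [ 0.42 -0.03  0.22  1.82  0.    2.15]
t [-0.062  -0.1191 -0.004 ] r [ 0.0014  0.0033 -0.0002]
```

```bash
python3 -m crank '[{"tx":-0.04,"ty":-0.06,"tz":0,"rx":0,"ry":0,"rz":0,"fingers":255},{"tx":-0.06,"ty":-0.115,"tz":0,"rx":0,"ry":0,"rz":0,"fingers":255},{"tx":-0.06,"ty":-0.115,"tz":0,"rx":0,"ry":0,"rz":0,"fingers":255},{"tx":-0.06,"ty":-0.115,"tz":0,"rx":0,"ry":0,"rz":0,"fingers":255}]'
cat > ov.py <<'E'
from fit import *
import sys
from plant import bot
from scipy.spatial.transform import Rotation as R
x0,y0,w,h,k=260,30,180,150,4
f=bot.grab_frame("scene");g2=bot.grab_frame("top");s=bot.observe()
pickle.dump(dict(scene=f,top=g2),open("f_last.pkl","wb"))
q=s["ee_rot"];m=R.from_quat([q[1],q[2],q[3],q[0]]).as_matrix();x=m[:,0];y=-m[:,1];zz=-m[:,2]
g=s["ee_pos"]+.004*zz
img=cv2.resize(f["img"][y0:y0+h,x0:x0+w,::-1],None,fx=k,fy=k,interpolation=cv2.INTER_CUBIC)
def dr(P,col):
    q=((proj(f,P)-[x0,y0]+.5)*k-.5).round().astype(int); cv2.polylines(img,[q],False,col,1)
th=np.linspace(0,2*np.pi,60)
dr(np.array([g-.082*zz+.027*(np.cos(t)*x+np.sin(t)*y) for t in th]),(0,0,255))
dr(np.array([g-.036*zz+j*.0275*y for j in(-1,1)]),(255,0,0))
for sx in(1,-1): dr(np.array([g+sx*.009*x+j*.012*y+kk*.018*zz for j,kk in((-1,-1),(-1,1),(1,1),(1,-1),(-1,-1))]),(0,255,0))
cv2.imwrite(sys.argv[1],img)
cv2.imwrite(sys.argv[1].replace('.png','_t.png'),cv2.resize(g2["img"][90:310,70:290,::-1],None,fx=2.5,fy=2.5))
E
python3 ov.py pics/g1.png >/dev/null; python3 go.py .427 .233 .322 -9.3
```

```text
t: 5.27
ee_pos: [0.4286, 0.2299, 0.321]
ee_rot: [0.001, 0.997, -0.081, -0.001]
contact_force: [-0.2, -0.1, -1.7]
finger_gap: 0.0172
t 5.37 pos [0.4291 0.2289 0.3217] yaw -9.45 zax [-0.0014 -0.0011 -1.    ] F [-0.31 -0.3  -2.04] gap 0.0174 q [ 0.49 -0.02  0.23  1.82 -0.    2.23]
t [-0.0092 -0.0122 -0.0011] r [ 0.0017  0.0016 -0.0033]
```

View pics/g1.png

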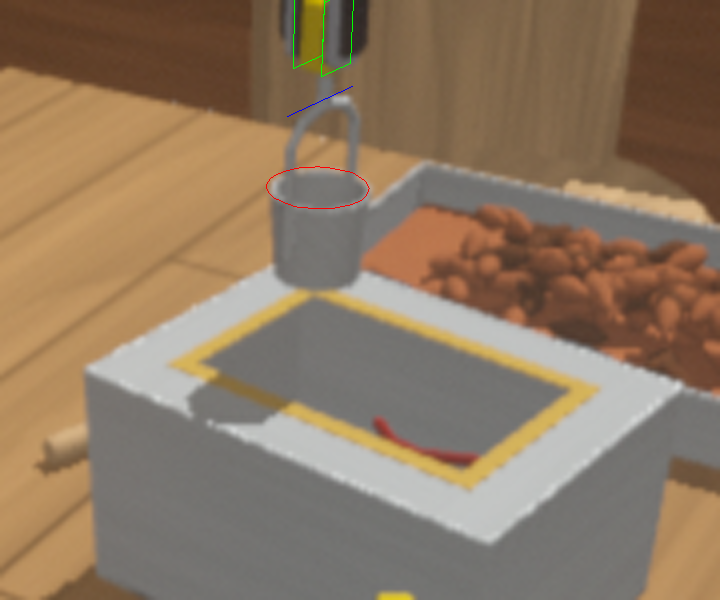

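View pics/g1_t.png

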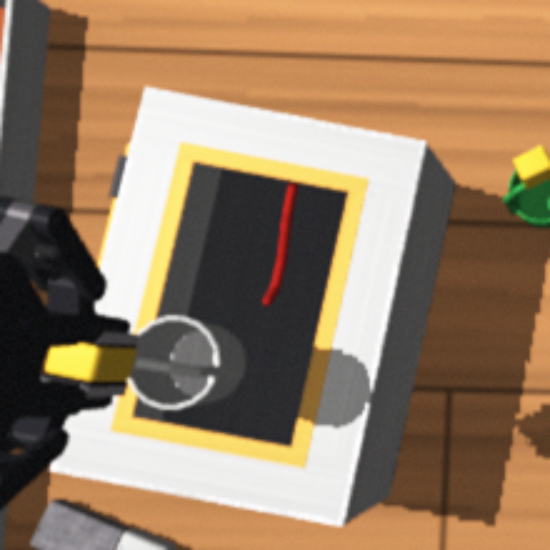

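```bash
python3 - <<'E'
from h import *
d=pickle.load(open("f_last.pkl","rb"));T=d["top"]
g=np.array([.429,.229,.322+.004-.082])
print((proj(T,g)[0]-[70,90])*2.5, onz(T,70+176/2.5,90+362/2.5,g[2]))
E
python3 go.py .427 .233 .252 -9.3
```

```text
[174.93055895 360.23071111] [0.42800971 0.22832916 0.244     ]
t 5.37 pos [0.4291 0.2289 0.3217] yaw -9.45 zax [-0.0014 -0.0011 -1.    ] F [-0.31 -0.3  -2.04] gap 0.0174 q [ 0.49 -0.02  0.23  1.82 -0.    2.23]
t [-0.0089 -0.0125  0.2322] r [ 0.0017  0.0016 -0.0033]
```

```bash
python3 -m crank '[{"tx":-0.009,"ty":-0.0125,"tz":0.05,"rx":0,"ry":0,"rz":0,"fingers":255},{"tx":-0.009,"ty":-0.0125,"tz":0.11,"rx":0,"ry":0,"rz":0,"fingers":255},{"tx":-0.009,"ty":-0.0125,"tz":0.11,"rx":0,"ry":0,"rz":0,"fingers":255},{"tx":-0.009,"ty":-0.0125,"tz":0.11,"rx":0,"ry":0,"rz":0,"fingers":255}]'
python3 ov.py pics/g2.png >/dev/null; python3 go.py .4265 .2325 .163 -9.3
```

```text
t: 5.7
ee_pos: [0.427, 0.2326, 0.2891]
ee_rot: [0.001, 0.997, -0.083, -0.001]
contact_force: [-0.0, -0.4, -2.4]
finger_gap: 0.0175
t 5.8 pos [0.4274 0.2331 0.2905] yaw -9.5 zax [ 6.e-04  2.e-04 -1.e+00] F [-0.85  0.33 -2.34] gap 0.0169 q [ 0.5  -0.04  0.15  1.76 -0.    2.24]
t [-0.0029  0.0027  0.4251] r [-0.0004 -0.0007 -0.0044]
```

View pics/g2.png

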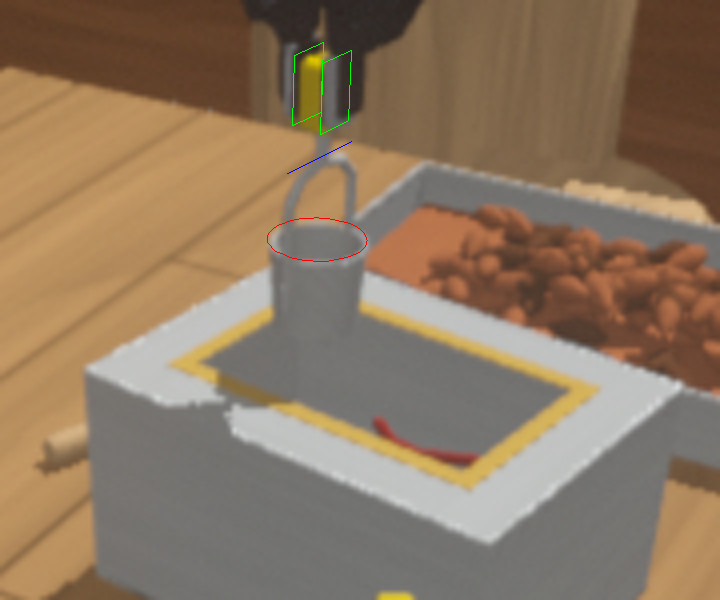

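View pics/g2_t.png

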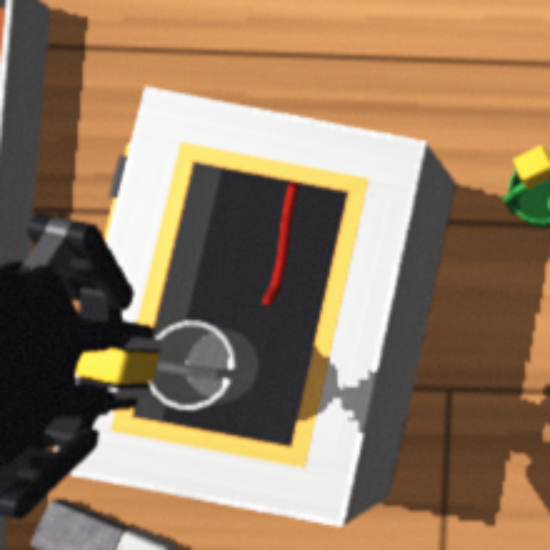

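```bash
python3 -m crank '[{"tx":-0.002,"ty":0.002,"tz":0.06,"rx":0,"ry":0,"rz":0,"fingers":255},{"tx":-0.002,"ty":0.002,"tz":0.13,"rx":0,"ry":0,"rz":0,"fingers":255},{"tx":-0.002,"ty":0.002,"tz":0.2,"rx":0,"ry":0,"rz":0,"fingers":255},{"tx":-0.002,"ty":0.002,"tz":0.24,"rx":0,"ry":0,"rz":0,"fingers":255},{"tx":-0.002,"ty":0.002,"tz":0.24,"rx":0,"ry":0,"rz":0,"fingers":255}]'
python3 ov.py pics/g3.png >/dev/null; python3 go.py .4265 .2325 .163 -9.3
```

```text
t: 6.22
ee_pos: [0.426, 0.2326, 0.216]
ee_rot: [0.001, 0.997, -0.083, -0.001]
contact_force: [-0.5, -0.6, -1.4]
finger_gap: 0.0174
t 6.32 pos [0.4267 0.2331 0.2187] yaw -9.46 zax [ 6.e-04  3.e-04 -1.e+00] F [-0.52 -0.67 -1.68] gap 0.0176 q [ 0.5  -0.07 -0.02  1.62 -0.    2.24]
t [-0.0004  0.002   0.1858] r [-0.0005 -0.0007 -0.0036]
```

View pics/g3.png

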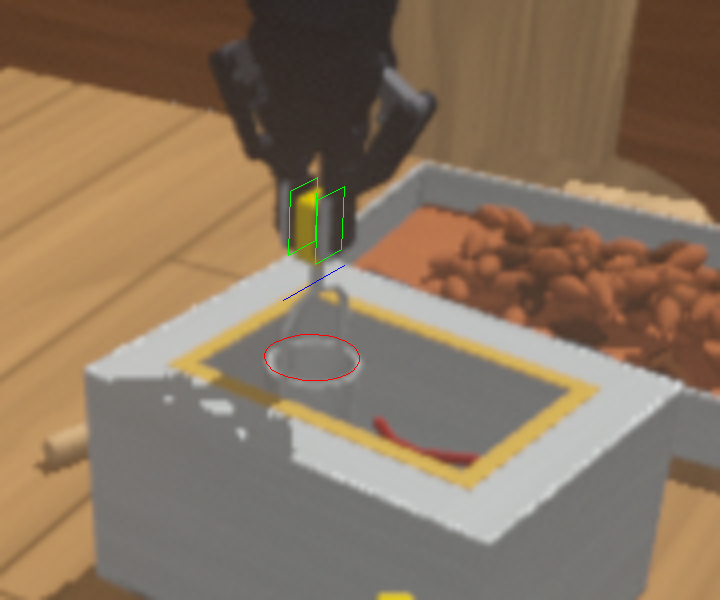

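View pics/g3_t.png

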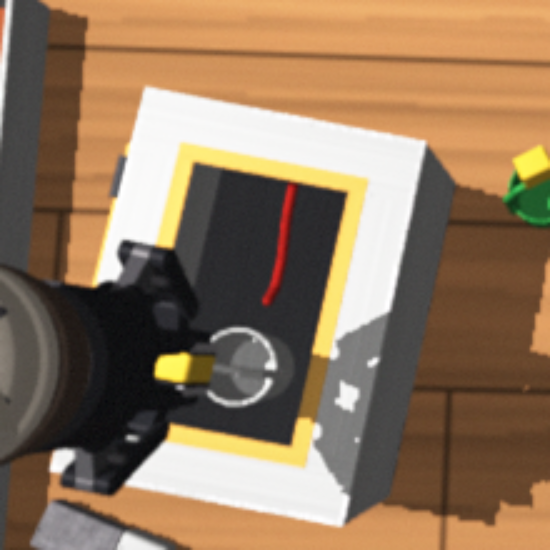

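```bash
python3 -m crank '[{"tx":0,"ty":0.002,"tz":0.06,"rx":0,"ry":0,"rz":0,"fingers":255},{"tx":0,"ty":0.002,"tz":0.12,"rx":0,"ry":0,"rz":0,"fingers":255},{"tx":0,"ty":0.002,"tz":0.17,"rx":0,"ry":0,"rz":0,"fingers":255},{"tx":0,"ty":0.002,"tz":0.183,"rx":0,"ry":0,"rz":0,"fingers":255},{"tx":0,"ty":0.002,"tz":0.183,"rx":0,"ry":0,"rz":0,"fingers":255},{"tx":0,"ty":0.002,"tz":0.183,"rx":0,"ry":0,"rz":0,"fingers":255}]'
python3 ov.py pics/g4.png >/dev/null; python3 go.py .4933 .2215 .163 -9.3
```

```text
t: 6.82
ee_pos: [0.4269, 0.2328, 0.1644]
ee_rot: [-0.0, 0.997, -0.082, 0.001]
contact_force: [0.2, 1.1, -2.2]
finger_gap: 0.0173
t 6.92 pos [0.427  0.2329 0.1644] yaw -9.44 zax [ 0.0019  0.0011 -1.    ] F [ 0.4   0.75 -2.09] gap 0.0168 q [ 0.5  -0.08 -0.14  1.51  0.    2.24]
t [0.2244 0.0013 0.0052] r [-0.0017 -0.0022 -0.0032]
```

View pics/g4.png

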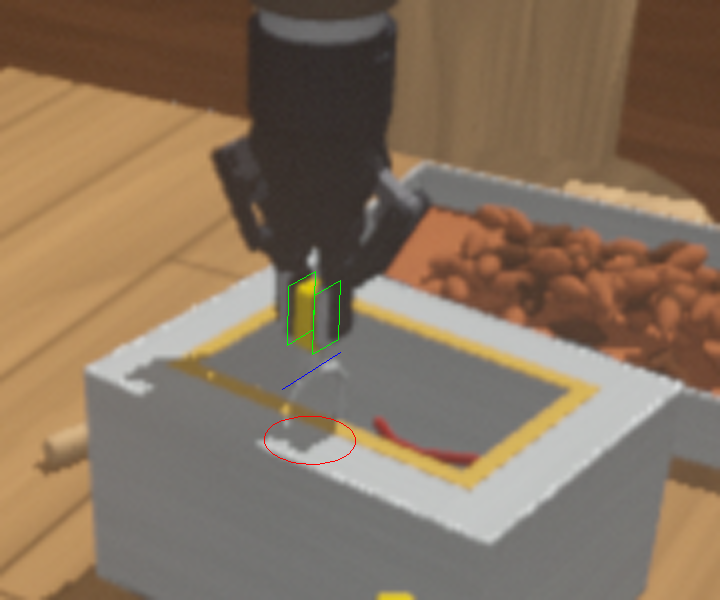

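View pics/g4_t.png

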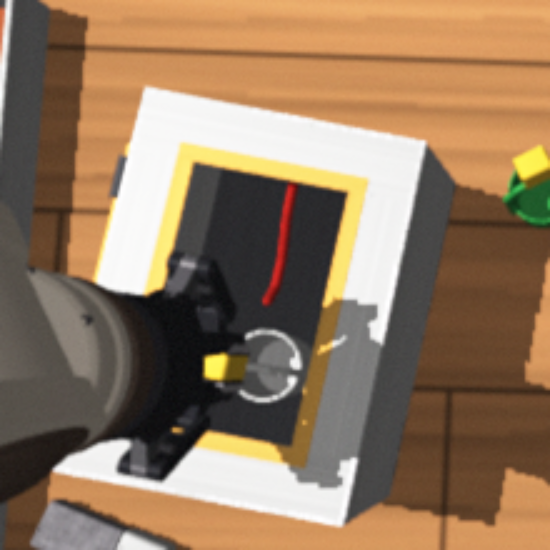

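```bash
python3 -m crank '[{"tx":0,"ty":0.001,"tz":-0.005,"rx":0,"ry":0,"rz":0,"fingers":255},{"tx":0.04,"ty":0.001,"tz":-0.005,"rx":0,"ry":0,"rz":0,"fingers":255},{"tx":0.08,"ty":0.001,"tz":-0.005,"rx":0,"ry":0,"rz":0,"fingers":255},{"tx":0.12,"ty":0.001,"tz":-0.005,"rx":0,"ry":0,"rz":0,"fingers":255},{"tx":0.12,"ty":0.001,"tz":-0.005,"rx":0,"ry":0,"rz":0,"fingers":255}]'
python3 ov.py pics/g5.png >/dev/null; python3 go.py .4933 .2215 .166 -9.3
```

```text
t: 7.33
ee_pos: [0.4642, 0.226, 0.164]
ee_rot: [0.0, 0.997, -0.083, 0.0]
contact_force: [0.2, -0.6, -1.8]
finger_gap: 0.017
t 7.43 pos [0.4624 0.226  0.1638] yaw -9.5 zax [-1.e-03 -4.e-04 -1.e+00] F [-0.46  0.9  -2.94] gap 0.0169 q [ 0.45 -0.01 -0.07  1.51  0.    2.19]
t [ 0.1039 -0.0021 -0.0073] r [ 0.0008  0.0012 -0.0045]
```

View pics/g5.png

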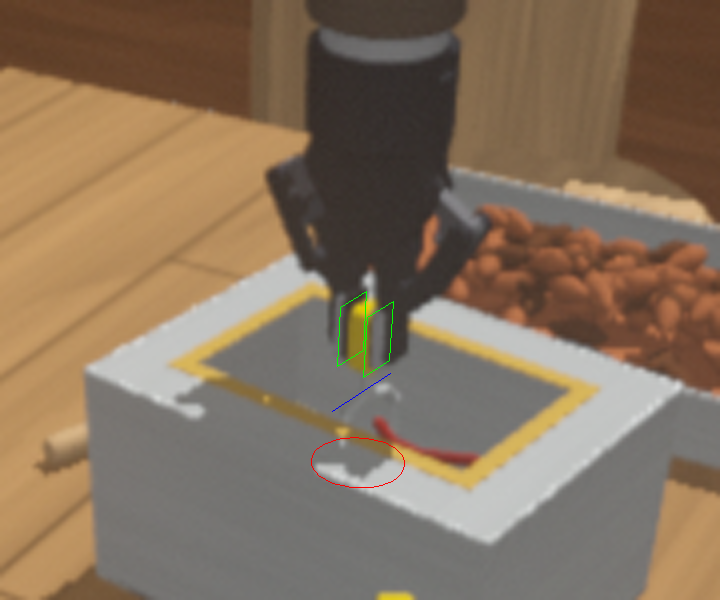

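View pics/g5_t.png

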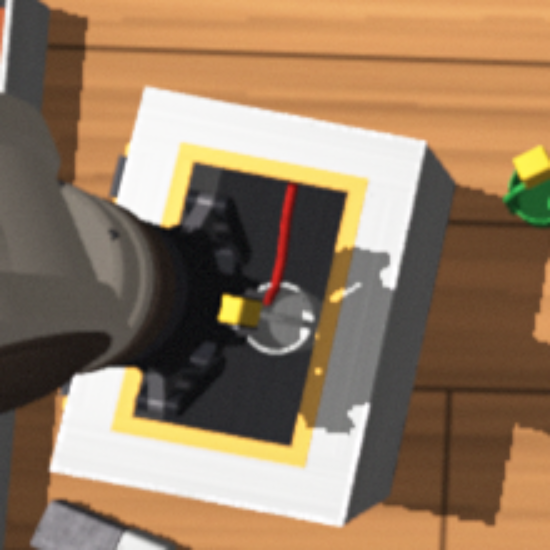

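```bash
python3 -m crank '[{"tx":0,"ty":0.004,"tz":-0.008,"rx":0,"ry":0,"rz":0,"fingers":255},{"tx":0.03,"ty":0.004,"tz":-0.008,"rx":0,"ry":0,"rz":0,"fingers":255},{"tx":0.06,"ty":0.004,"tz":-0.008,"rx":0,"ry":0,"rz":0,"fingers":255},{"tx":0.09,"ty":0.004,"tz":-0.008,"rx":0,"ry":0,"rz":0,"fingers":255},{"tx":0.102,"ty":0.004,"tz":-0.008,"rx":0,"ry":0,"rz":0,"fingers":255},{"tx":0.102,"ty":0.004,"tz":-0.008,"rx":0,"ry":0,"rz":0,"fingers":255}]'
python3 ov.py pics/g6.png >/dev/null; python3 go.py .4933 .2205 .147 -9.3
```

```text
t: 7.93
ee_pos: [0.4927, 0.2199, 0.1663]
ee_rot: [0.0, 0.997, -0.083, -0.0]
contact_force: [-0.4, 0.3, -1.9]
finger_gap: 0.0167
t 8.03 pos [0.4919 0.2201 0.1664] yaw -9.46 zax [-6.e-04 -2.e-04 -1.e+00] F [-0.45  0.16 -1.8 ] gap 0.0171 q [ 0.42  0.05 -0.01  1.52  0.    2.16]
t [ 0.0045 -0.0023  0.0648] r [ 0.0004  0.0008 -0.0036]
```

View pics/g6.png

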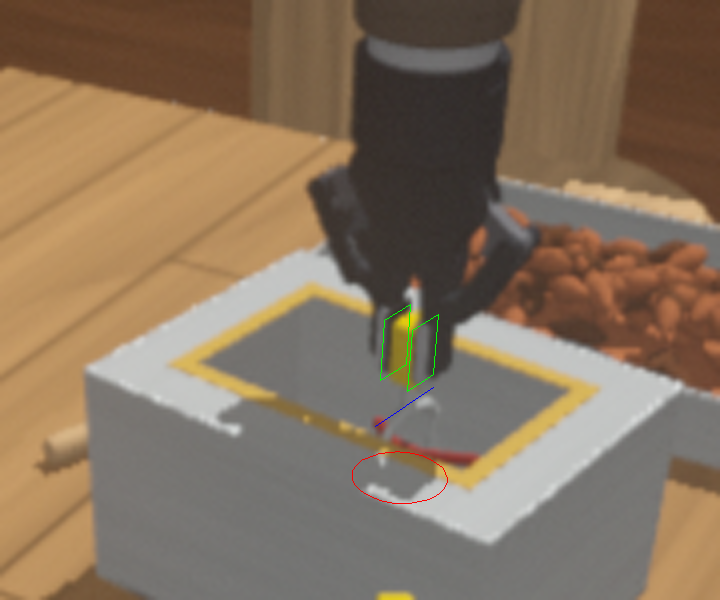

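View pics/g6_t.png

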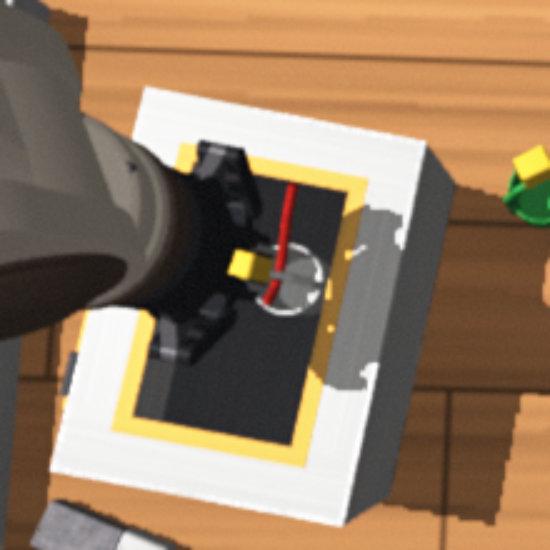

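```bash
python3 -m crank '[{"tx":0.003,"ty":0,"tz":0.025,"rx":0,"ry":0,"rz":0,"fingers":255},{"tx":0.003,"ty":0,"tz":0.045,"rx":0,"ry":0,"rz":0,"fingers":255},{"tx":0.003,"ty":0,"tz":0.05,"rx":0,"ry":0,"rz":0,"fingers":255},{"tx":0.003,"ty":0,"tz":0.05,"rx":0,"ry":0,"rz":0,"fingers":255}]'
python3 go.py .4933 .2205 .147 -9.3
python3 -m crank '[{"tx":0,"ty":0,"tz":0.005,"rx":0,"ry":0,"rz":0,"fingers":255},{"tx":0,"ty":0,"tz":0.007,"rx":0,"ry":0,"rz":0,"fingers":255},{"tx":0,"ty":0,"tz":0.007,"rx":0,"ry":0,"rz":0,"fingers":255}]'
python3 ov.py pics/g7.png >/dev/null; python3 go.py .4933 .2205 .147 -9.3
```

```text
t: 8.37
ee_pos: [0.4921, 0.2199, 0.1507]
ee_rot: [0.0, 0.997, -0.082, -0.001]
contact_force: [-0.9, -0.5, -1.6]
finger_gap: 0.0171
t 8.37 pos [0.4921 0.2199 0.1507] yaw -9.43 zax [-1.4e-03 -6.0e-04 -1.0e+00] F [-0.94 -0.46 -1.62] gap 0.0171 q [ 0.42  0.05 -0.04  1.49  0.    2.16]
t [ 0.0037 -0.0025  0.0123] r [ 0.001   0.0016 -0.0028]
t: 8.62
ee_pos: [0.4927, 0.2201, 0.1496]
ee_rot: [-0.0, 0.997, -0.082, 0.0]
contact_force: [0.0, -0.0, -1.9]
finger_gap: 0.017
t 8.72 pos [0.4927 0.2201 0.1498] yaw -9.44 zax [ 2.e-04  1.e-04 -1.e+00] F [-0.18 -0.47 -2.65] gap 0.0175 q [ 0.42  0.05 -0.04  1.48 -0.    2.16]
t [ 0.0016 -0.0017  0.0092] r [-0.0002 -0.0003 -0.0031]
```

View pics/g7.png

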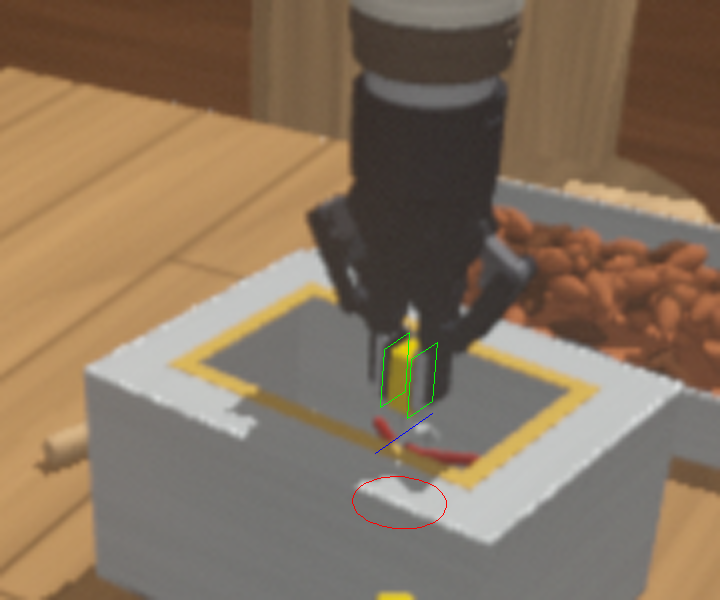

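```bash
for i in 1 2; do :; done
python3 -m crank '[{"tx":0,"ty":0,"tz":0.005,"rx":0,"ry":0,"rz":0,"fingers":255},{"tx":0,"ty":0,"tz":0.005,"rx":0,"ry":0,"rz":0,"fingers":255}]'
python3 -m crank '[{"tx":0,"ty":0,"tz":0.005,"rx":0,"ry":0,"rz":0,"fingers":255},{"tx":0,"ty":0,"tz":0.005,"rx":0,"ry":0,"rz":0,"fingers":255}]'
```

```text
t: 8.88
ee_pos: [0.4927, 0.22, 0.148]
ee_rot: [0.0, 0.997, -0.082, 0.0]
contact_force: [0.0, 0.1, -2.7]
finger_gap: 0.0169
t: 9.05
ee_pos: [0.4928, 0.2201, 0.1468]
ee_rot: [-0.0, 0.997, -0.082, 0.0]
contact_force: [-1.2, 0.8, 0.9]
finger_gap: 0.0167
```

```bash
python3 -m crank '[{"tx":0,"ty":0,"tz":0.002,"rx":0,"ry":0,"rz":0,"fingers":255},{"tx":0,"ty":0,"tz":0.002,"rx":0,"ry":0,"rz":0,"fingers":255}]'
python3 ov.py pics/g8.png >/dev/null; python3 go.py
```

```text
t: 9.22
ee_pos: [0.4928, 0.2202, 0.1466]
ee_rot: [-0.0, 0.997, -0.082, 0.0]
contact_force: [-1.7, -1.4, 4.7]
finger_gap: 0.0169
t 9.32 pos [0.4928 0.2201 0.1466] yaw -9.44 zax [ 8.e-04  4.e-04 -1.e+00] F [-2.53 -0.83  5.93] gap 0.017 q [ 0.42  0.05 -0.05  1.48  0.    2.16]
```

View pics/g8_t.png

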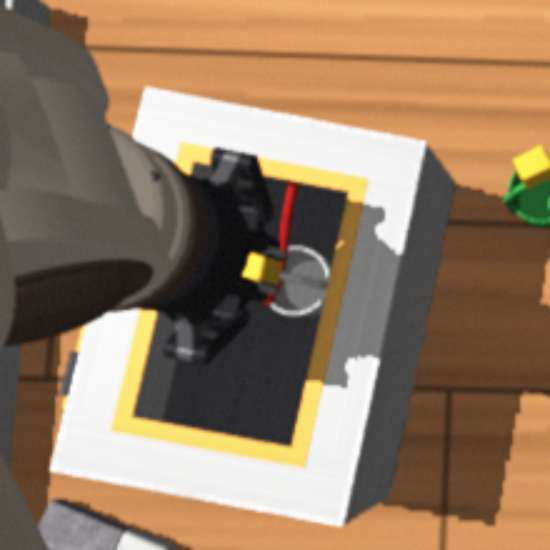

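View pics/g8.png

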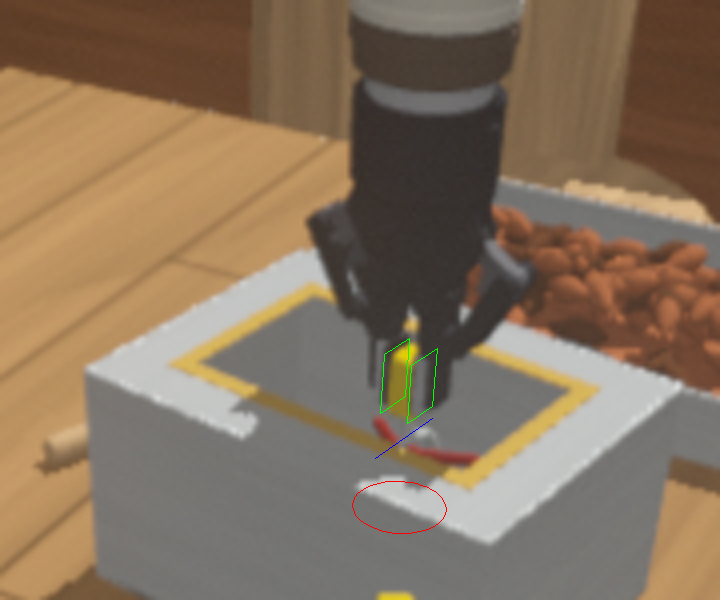

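```bash
python3 -m crank '[{"tx":0,"ty":0,"tz":-0.002,"rx":0,"ry":0,"rz":0,"fingers":255},{"tx":0,"ty":0,"tz":-0.002,"rx":0,"ry":0,"rz":0,"fingers":195},{"tx":0,"ty":0,"tz":-0.002,"rx":0,"ry":0,"rz":0,"fingers":185},{"tx":0,"ty":0,"tz":-0.002,"rx":0,"ry":0,"rz":0,"fingers":170},{"tx":0,"ty":0,"tz":-0.002,"rx":0,"ry":0,"rz":0,"fingers":150},{"tx":0,"ty":0,"tz":-0.002,"rx":0,"ry":0,"rz":0,"fingers":150},{"tx":0,"ty":0,"tz":-0.002,"rx":0,"ry":0,"rz":0,"fingers":150}]'
python3 ov.py pics/g9.png >/dev/null; python3 go.py
```

```text
t: 9.9
ee_pos: [0.4927, 0.22, 0.1465]
ee_rot: [0.0, 0.997, -0.082, -0.0]
contact_force: [0.5, -0.4, -1.2]
finger_gap: 0.0349
t 10.0 pos [0.4927 0.22   0.1465] yaw -9.44 zax [-1.e-04 -1.e-04 -1.e+00] F [-0.08 -0.01  0.09] gap 0.0353 q [ 0.42  0.05 -0.05  1.48 -0.    2.16]
```

View pics/g9.png

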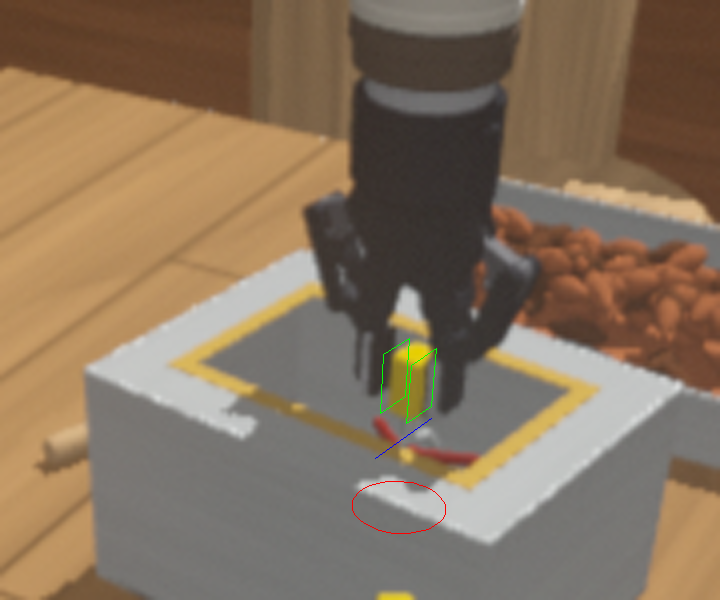

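View pics/g9_t.png

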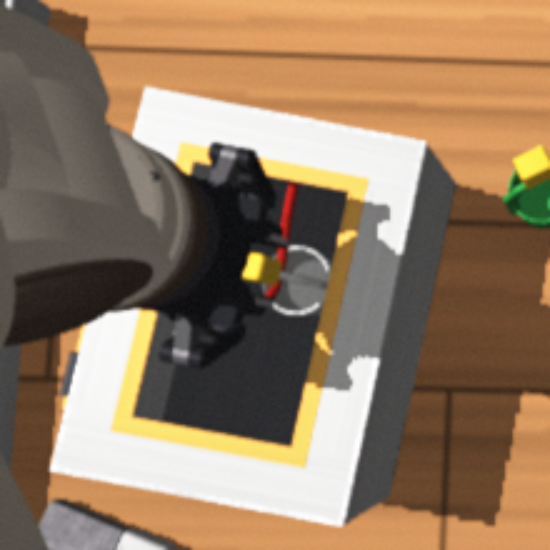

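Released; it hangs clear of both fingers with no residual force. Withdrawing straight up with the fingers held at this opening.

```bash
python3 -m crank '[{"tx":0,"ty":0,"tz":-0.03,"rx":0,"ry":0,"rz":0,"fingers":150},{"tx":0,"ty":0,"tz":-0.09,"rx":0,"ry":0,"rz":0,"fingers":150},{"tx":0,"ty":0,"tz":-0.18,"rx":0,"ry":0,"rz":0,"fingers":150},{"tx":0,"ty":0,"tz":-0.3,"rx":0,"ry":0,"rz":0,"fingers":150},{"tx":0,"ty":0,"tz":-0.4,"rx":0,"ry":0,"rz":0,"fingers":150},{"tx":0,"ty":0,"tz":-0.5,"rx":0,"ry":0,"rz":0,"fingers":150},{"tx":0,"ty":0,"tz":-0.5,"rx":0,"ry":0,"rz":0,"fingers":150},{"tx":0,"ty":0,"tz":-0.5,"rx":0,"ry":0,"rz":0,"fingers":150}]'
python3 ov.py pics/g10.png >/dev/null; python3 go.py; python3 -c "
from h import *
d=pickle.load(open('f_last.pkl','rb'));cv2.imwrite('pics/g10_s.png',d['scene']['img'][:,:,::-1])"
```

```text
t: 10.67
ee_pos: [0.4933, 0.2203, 0.2989]
ee_rot: [-0.001, 0.997, -0.082, 0.002]
contact_force: [0.3, -0.5, -1.1]
finger_gap: 0.0351
t 10.77 pos [0.4926 0.22   0.2961] yaw -9.44 zax [-6.e-04 -3.e-04 -1.e+00] F [ 0.32 -0.4  -0.04] gap 0.0353 q [0.42 0.09 0.29 1.77 0.   2.16]
```

View pics/g10.png

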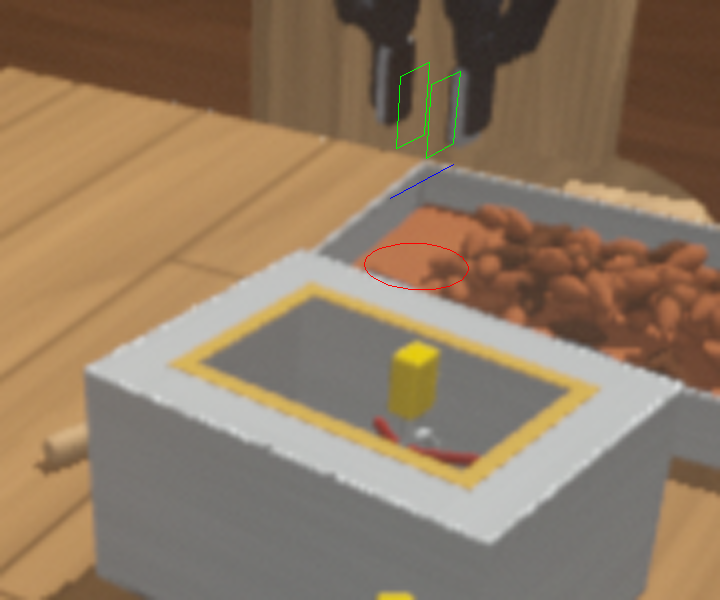

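View pics/g10_t.png

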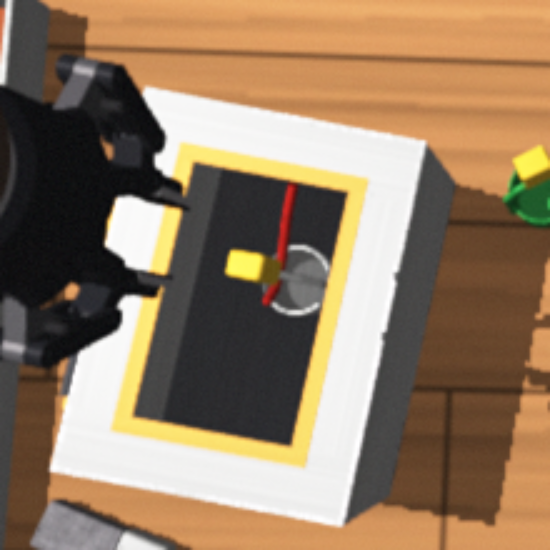

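View pics/g10_s.png

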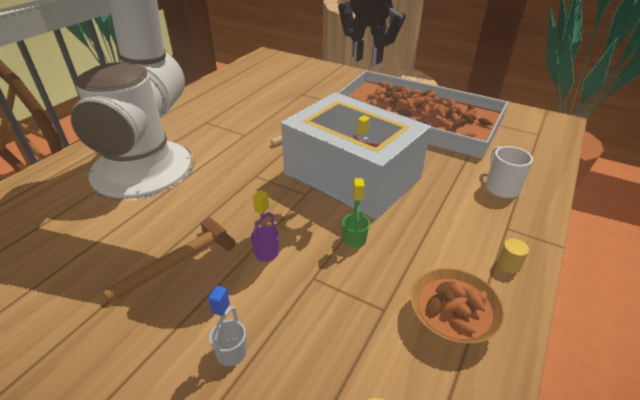

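The measure hangs upright on the hook: its grip is at (413,378) in the crop and the hook passes under the arch. The blue, green and purple cups stand where they did. I'll check once that it's at rest, then hand in.

```bash
python3 -m crank '[{"tx":0,"ty":0,"tz":-0.02,"rx":0,"ry":0,"rz":0,"fingers":150},{"tx":0,"ty":0,"tz":-0.02,"rx":0,"ry":0,"rz":0,"fingers":150},{"tx":0,"ty":0,"tz":-0.02,"rx":0,"ry":0,"rz":0,"fingers":150},{"tx":0,"ty":0,"tz":-0.02,"rx":0,"ry":0,"rz":0,"fingers":150},{"tx":0,"ty":0,"tz":-0.02,"rx":0,"ry":0,"rz":0,"fingers":150},{"tx":0,"ty":0,"tz":-0.02,"rx":0,"ry":0,"rz":0,"fingers":150}]'
python3 - <<'E'
from h import *
from plant import bot
a=pickle.load(open('f_last.pkl','rb'))['scene']['img'];b=bot.grab_frame("scene")["img"]
def cen(i,x0,y0,x1,y1,lo,hi):
    m=cv2.inRange(cv2.cvtColor(i[y0:y1,x0:x1],cv2.COLOR_RGB2HSV),lo,hi);M=cv2.moments(m,True);return round(M['m10']/M['m00']+x0,2),round(M['m01']/M['m00']+y0,2),M['m00']
for i in(a,b):print(cen(i,354,110,372,138,(22,190,90),(35,255,255)),cen(i,205,285,232,318,(100,120,60),(130,255,255)))
i=pickle.load(open('f0.pkl','rb'))['scene']['img'];print(cen(i,205,285,232,318,(100,120,60),(130,255,255)))
print(bot.finish_job())
E
```

```text
t: 11.27
ee_pos: [0.4926, 0.22, 0.3023]
ee_rot: [0.0, 0.997, -0.082, -0.0]
contact_force: [0.5, -0.1, -0.2]
finger_gap: 0.0354
(363.57, 118.68, 37.0) (218.62, 299.73, 412.0)
(363.73, 118.7, 37.0) (218.59, 299.71, 413.0)
(219.52, 296.9, 266.0)
the job is handed in; nothing more can be done
None
```

I hung the steel measure with the yellow grip by its stirrup on the red hook, let go, and handed the job in at about 11.3 s on the robot's clock.

I lowered the cup upright through the opening on the -x side of the hook's tip. I then moved it +x over the tip and set it down until the wrist force showed it resting on the seat. The fingers opened only to 35 mm, so they stayed clear of the frame, and the arm went straight up.

**Last checks:**
- **At rest:** between two pictures about 0.6 s apart, the yellow grip moved less than 0.2 px. In both views the measure hangs upright with the hook through its stirrup.
- **Robot clear:** the gripper was about 150 mm above the grip at hand-in, with only sensor noise on the wrist force.
- **No cabinet contact seen:** wrist forces stayed at weight and noise level on the way through the opening. They rose to about 6 N only when the stirrup met the hook, at the expected height.
- **Other measures:** the blue, green and purple ones look unmoved in the pictures.

**One disagreement:** the blue grip's detected centre differs by about 3 px between the first picture and the last. The detected area also changed, from 266 to 413 px, so I put this down to different lighting. The blue cup appears in the same place in both pictures, and the arm never went near it.

**Camera offset:** the scene camera read about 4 mm farther in x than the top camera. I relied on the top view, which matched the arm to about 1 mm.

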